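# Close up the two cocktail shakers

### The job

Two washed steel cocktail shakers, a large and a small one, stand open on the bar with their parts spread about. Close both where they stand: set the strainer top that belongs to each tin fully home in its mouth, flange on the rim, then put that shaker's own cap over the strainer neck until it sits down on the ledge. Leave the glasses, the jigger and the bitters bottle where they are, and mind the cabinets that overhang the back of the bar.

Things in the scene. Friction and masses are not known exactly. Their poses are not given: they have to be found in the camera images.
- tin_large: The large steel shaker tin: plain round open beaker standing upright on the worktop, mouth up, 135 tall, 86 across outside at the mouth (81 inside), tapering to 64 at the foot. Loose, weighted foot. Origin: centre of its underside; z up along its axis. (mm)
- top_large: Large steel strainer top, round, upright. Heights from its origin (centre of underside, z up): tapered skirt 0-18, 66 to 76 across, goes inside the tin; flange 86 across, underside at 18, rests on the rim (origin then 117 above the tin's); sloping shoulder; flat ledge at 40; round neck 37 across, 40-72, the place to grip, rounded at its pierced end. (mm)
- cap_large: The large shaker's steel cap: an upturned round cup, open below, 47 across outside, 42 inside, 42 tall. It goes over the neck of the large strainer top until its lower edge rests on the ledge (origin then 40 above the top's origin). Origin: centre of its open lower edge; z up. (mm)
- tin_small: The small steel shaker tin: plain round open beaker standing upright on the worktop, mouth up, 105 tall, 66 across outside at the mouth (61 inside), tapering to 50 at the foot. Loose, weighted foot. Origin: centre of its underside; z up along its axis. (mm)
- top_small: Small steel strainer top, round, upright. Heights from its origin (centre of underside, z up): tapered skirt 0-16, 47 to 57 across, goes inside the tin; flange 66 across, underside at 16, rests on the rim (origin then 89 above the tin's); sloping shoulder; flat ledge at 34; round neck 28 across, 34-62, the place to grip, rounded at its pierced end. (mm)
- cap_small: The small shaker's steel cap: an upturned round cup, open below, 37 across outside, 32 inside, 35 tall. It goes over the neck of the small strainer top until its lower edge rests on the ledge (origin then 34 above the top's origin). Origin: centre of its open lower edge; z up. (mm)
- tumbler: Bystander: clear glass tumbler, 77 across, 89 tall, upright. Origin: centre of underside. (mm)
- shot_glass: Bystander: small clear shot glass, 48 across, 61 tall, upright. Origin: centre of underside. (mm)
- jigger: Bystander: copper hourglass-shaped double jigger, 46 across, 84 tall, upright. Origin: centre of underside. (mm)
- bitters: Bystander: small brown dropper bottle with a black top, 33 across, 102 tall, upright. Origin: centre of underside. (mm)
Not all that is in view belongs to the job. Leave any green, orange or pink look-alike of the cap_small alone.

How it is judged:
At the end, for the whole second after the job is handed in: Each tin upright within 50 mm of its start; its own top in its mouth, within 4 mm of seated height, 9 mm of centre, 0.06 rad of square; its own cap on that top, within 4 mm of the ledge, 7 mm of centre, 0.08 rad of square; all upright, released, at rest (height (world z) of each of tin_large, tin_small below 0.006 m and angle between each of tin_large, tin_small's own z axis and vertical below 0.06 rad and distance of each of tin_large, tin_small from where it was at the start of the episode below 0.05 m and z of top_large in the frame of tin_large between 0.113 and 0.121 m and horizontal distance between top_large and tin_large below 0.009 m and angle between the z axis of top_large and the z axis of tin_large, either way round below 0.06 rad and angle between each of top_large, top_small's own z axis and vertical below 0.12 rad and z of cap_large in the frame of top_large between 0.036 and 0.044 m and horizontal distance between cap_large and top_large below 0.007 m and angle between the z axis of cap_large and the z axis of top_large, either way round below 0.08 rad and angle between each of cap_large, cap_small's own z axis and vertical below 0.15 rad and linear speed of each of tin_large, top_large, cap_large, tin_small, top_small, cap_small below 0.02 m/s and z of top_small in the frame of tin_small between 0.085 and 0.093 m and horizontal distance between top_small and tin_small below 0.009 m and angle between the z axis of top_small and the z axis of tin_small, either way round below 0.06 rad and z of cap_small in the frame of top_small between 0.03 and 0.038 m and horizontal distance between cap_small and top_small below 0.007 m and angle between the z axis of cap_small and the z axis of top_small, either way round below 0.08 rad); the robot touches nothing.
It fails at once if the tumbler is moved more than 4 cm or knocked over (distance of tumbler from where it was at the start of the episode above 0.04 m or angle between tumbler's own z axis and vertical above 0.5 rad).
It fails at once if the shot glass is moved more than 4 cm or knocked over (distance of shot_glass from where it was at the start of the episode above 0.04 m or angle between shot_glass's own z axis and vertical above 0.5 rad).
It fails at once if the jigger is moved more than 4 cm or knocked over (distance of jigger from where it was at the start of the episode above 0.04 m or angle between jigger's own z axis and vertical above 0.5 rad).
It fails at once if the bitters bottle is moved more than 4 cm or knocked over (distance of bitters from where it was at the start of the episode above 0.04 m or angle between bitters's own z axis and vertical above 0.5 rad).
It fails at once if a tin is knocked over (angle between any of tin_large, tin_small's own z axis and vertical above 0.5 rad).
It also fails if it takes over 102 s, if anything falls off the work surface, if the arm or the gripper's body presses on something with over 40 N, if the wrist force passes 120 N, or if a joint passes its speed limit or range.

### The arm

A 6-joint arm with a two-finger parallel gripper is mounted at the origin on a cart in front of the work surface, level with it; the furniture and walls round the work are solid. World frame = base frame: x ahead of the robot, y to its left, z up, the work surface at z = 0. Lengths are in m, angles in rad, forces in N, time in s.
With the tool pointing down it reaches from about 0.325 to 0.9 m from the base axis. Payload 6.1 kg.
Tool frame: the origin (TCP) lies midway between the tips of the shut fingers; the grasp point (between the pads) lies 19 mm behind it; z points along the fingers, y is the line along which they close (so a half turn about z gives the same grasp; the last joint's range is limited). The gripper opens to 85 mm and grips with 20 to 120 N. Pads are 22 mm wide; open, the fingers measure 114 mm over their backs; the gripper's body (76 mm by 85 mm) begins 54 mm behind the grasp point. The pads swing forward as they close: fully open they stand 13 mm farther back than shut.
Start: joints at [-1.401, 0.22, 1.526, -0, 1.395, -0.126], TCP at [0.182, -0.598, 0.231] pointing down, gripper open.
Joint ranges: [-2.98, 2.98], [-0.91, 2.08], [0.09, 2.57], [-1.24, 4.39], [0.2, 2.65], [-2.68, 2.68]. Speed limits (rad/s): [2.57, 2.57, 3.01, 3.14, 3.14, 3.14].

### API

Orientations are given as [roll, pitch, yaw] about the fixed x, y, z axes, in that order (R = Rz(yaw) Ry(pitch) Rx(roll)).
In Python, from plant import movep, move_l, set_joints, gripper_to, hold, inverse_kinematics, observe, get_image, get_calibration, Unreachable, job_done gives the robot as it stands. Calls block until the motion is done:
- movep(position, orientation): joint-space move of the TCP to a pose.
- move_l(position, feed=0.15, rotation=None, max_force=None): straight line of the TCP; rotation=None keeps the orientation; feed is the mean speed in m/s. With max_force (N) it stops when the force on the tool has changed by that much, and returns True; else False.
- set_joints(angles): joint-space move.
- gripper_to(opening, f_grip=None): finger opening in m; f_grip is the grip in N (None keeps the last); returns when the fingers have stopped.
- hold(seconds).
- inverse_kinematics(position, orientation): joint angles nearest the present ones, or None.
- observe(): the state.
- get_image(name): name is "scene" or "top"; returns (picture, depth): 420x560x3 uint8, red, green, blue; 420x560 float32, m along the optical axis (not along the pixel's ray), 0 where there is no reading.
- get_calibration(name): a dict with "intrinsics" (3x3 intrinsics, pixels), "dist_coeffs" ([k1, k2, p1, p2, k3] as OpenCV has them; the pictures are not rectified), "world_from_camera" (4x4, takes a point from camera to world coordinates). Camera axes: x right, y down, z forward; pixel columns grow to the right and rows downward; lengths in m; the calibration is good to about 2 mm. A picture is of the moment at which its call begins. get_calibration takes no time and is no camera call.
A pose or a line that the arm cannot do raises Unreachable and nothing moves.
- job_done(): hands the job in; it is judged then, once.
The state is a dict: "time_s": time; "q": joint angles; "joint_velocities": joint speeds; "joint_torque": joint torques, N m; "eef_pos": TCP position; "tcp_rot": TCP orientation; "ft_force": force on the tool from outside, world axes, zero at the start; "torque": the same for the moment, N m; "opening": finger opening in m; "grasp_force": force on a finger pad.
Only numpy, scipy, OpenCV 4.12 (cv2) and the standard library are available. Lean on these libraries where they do the work, as an engineer would, in place of code of your own. Each camera call takes 0.05 s, during which the arm holds its last target. There are 200 camera calls.

## Working session

There is one attempt and no reset: what is moved stays moved. The work goes in short steps, each a Python script; the robot and the scene stay as the last script left them, time stands still between calls to the robot, and variables do not carry over. Pictures are saved under pics/ and viewed, at most 14 in all, crops included, and the job is handed in when it is done.

```bash
ls; mkdir -p pics; python3 - <<'E'
from plant import *
import cv2,numpy as np
for n in("scene","top"):
    p,d=get_image(n);cv2.imwrite(f"pics/{n}0.png",cv2.resize(p[:,:,::-1],(800,600)));np.savez(f"{n}0.npz",p=p,d=d)
    c=get_calibration(n);print(n,c)
    print((d==0).mean())
print(observe())
E
```

```text
pics
scene {'intrinsics': array([[434.39365763,   0.        , 279.05983866],
       [  0.        , 434.39365763, 217.00336881],
       [  0.        ,   0.        ,   1.        ]]), 'dist_coeffs': array([0.01529353, 0.        , 0.        , 0.        , 0.        ]), 'world_from_camera': array([[-0.42784502, -0.38706155,  0.81678149, -0.44316695],
       [-0.90382656,  0.1764188 , -0.38983837,  0.44856287],
       [ 0.00679583, -0.90501921, -0.42531641,  0.51718951],
       [ 0.        ,  0.        ,  0.        ,  1.        ]])}
0.003822278911564626
top {'intrinsics': array([[538.16679954,   0.        , 280.39415932],
       [  0.        , 538.16679954, 217.4806004 ],
       [  0.        ,   0.        ,   1.        ]]), 'dist_coeffs': array([-0.05589896,  0.        ,  0.        ,  0.        ,  0.        ]), 'world_from_camera': array([[-0.00642693, -0.99073155,  0.13568229,  0.30775135],
       [-0.99996608,  0.0070663 ,  0.00423119,  0.00684488],
       [-0.00515075, -0.13565049, -0.99074336,  1.52475438],
       [ 0.        ,  0.        ,  0.        ,  1.        ]])}
0.003975340136054422
{'time_s': 0.1, 'q': array([-1.40111548e+00,  2.21122088e-01,  1.52747348e+00,  2.47730776e-05,
        1.39471274e+00, -1.26131866e-01]), 'joint_velocities': array([-0.00253112, -0.00151484, -0.0023658 ,  0.0001505 ,  0.0019936 ,
       -0.00084879]), 'joint_torque': array([ 6.22131975e-04, -4.98248684e+01, -3.90544403e+01,  4.82747828e-05,
        5.77670813e-03, -2.99861972e-05]), 'eef_pos': array([ 0.18209268, -0.59732794,  0.23033653]), 'tcp_rot': array([-3.13989370e+00, -2.40013640e-04,  2.95808146e-01]), 'ft_force': array([-1.54527466e-02,  4.45236163e-01, -3.67986529e-04]), 'torque': array([0.01802723, 0.02528235, 0.01747821]), 'grasp_force': 0.0, 'opening': 0.08554103803940095}
```

View pics/scene0.png

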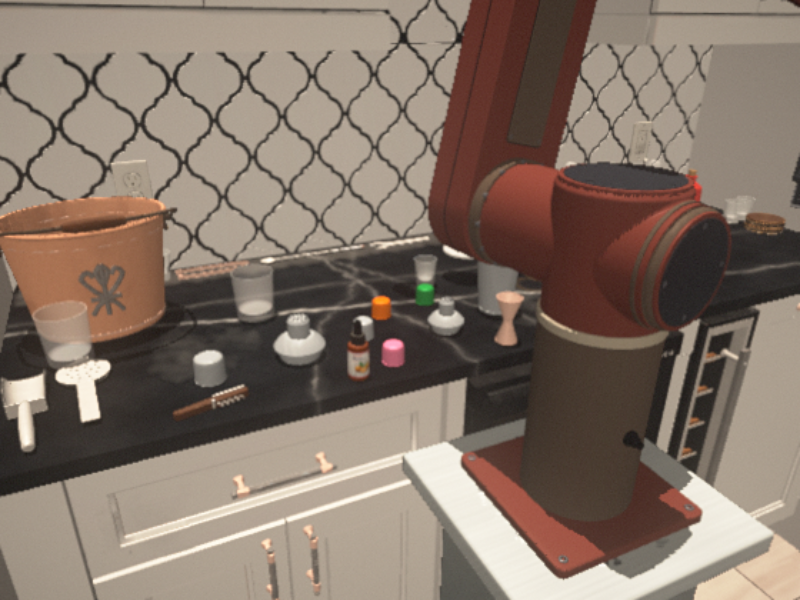

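View pics/top0.png

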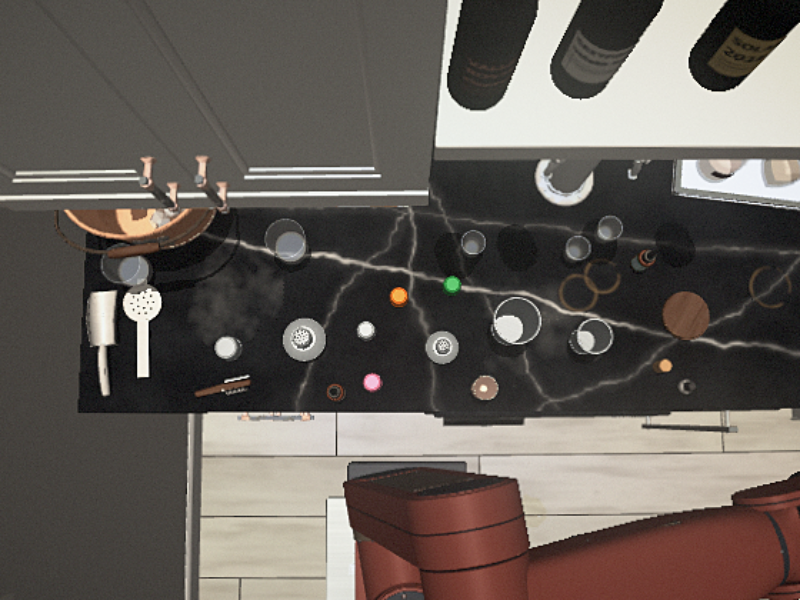

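The top view, in shown pixels, has cap_large at (228,347), top_large (304,340), cap_small (366,329), top_small (442,347), tin_large mouth (517,320) and tin_small mouth (592,336). The jigger is at (485,387) and the bitters at (336,392). The orange, green and pink caps are decoys.

```bash
cat > hv.py <<'E'
import numpy as np,cv2
from plant import *
def cloud(name,d):
    c=get_calibration(name);h,w=d.shape
    u,v=np.meshgrid(np.arange(w),np.arange(h))
    n=cv2.undistortPoints(np.stack([u,v],-1).reshape(-1,1,2).astype(np.float64),c["intrinsics"],c["dist_coeffs"]).reshape(h,w,2)
    P=np.dstack([n,np.ones((h,w))])*d[...,None]
    T=c["world_from_camera"];return P@T[:3,:3].T+T[:3,3]
def near(X,xy,r,z0,z1):
    m=(np.hypot(X[...,0]-xy[0],X[...,1]-xy[1])<r)&(X[...,2]>z0)&(X[...,2]<z1);return X[m]
def circ(p):
    (a,b),r=cv2.minEnclosingCircle(p[:,:2].astype(np.float32));return np.array([a,b]),r
E
python3 - <<'E'
from hv import *
d=np.load("top0.npz")["d"];X=cloud("top",d)
G=dict(cap_large=(228,347,.042,.035),top_large=(304,340,.018,.055),cap_small=(366,329,.035,.03),top_small=(442,347,.016,.05),tin_large=(517,320,.135,.06),tin_small=(592,336,.105,.05),jigger=(485,387,.084,.035),bitters=(336,392,.102,.03),tumbler=(286,240,.089,.055),shot=(473,242,.061,.04),sg2=(577,248,.061,.03),orange=(399,296,.035,.03),green=(452,284,.035,.03),pink=(372,382,.035,.03))
T=get_calibration("top")
for k,(u,v,z,r) in G.items():
    n=cv2.undistortPoints(np.array([[[u*.7,v*.7]]],float),T["intrinsics"],T["dist_coeffs"])[0,0]
    W=T["world_from_camera"];ray=W[:3,:3]@[*n,1];o=W[:3,3];g=(o+ray*(z-o[2])/ray[2])[:2]
    p=near(X,g,r,-.05,.3);zz=p[:,2]
    q=p[(zz>z-.012)&(zz<z+.012)]
    c,R=circ(q) if len(q)>3 else (g,0)
    print(k,"ray",g.round(4),"circ",np.round(c,4),round(R,4),"zmax",np.percentile(zz,[1,50,99]).round(4),len(q),"mean",q[:,:2].mean(0).round(4) if len(q) else "")
t=near(X,(.4,0),.3,-.02,.02);print("table z",np.median(t[:,2]),t[:,2].std())
# overhang: cabinet height & edge
h=X[(X[...,2]>.2)&(X[...,0]>.3)];
for y0 in(-.3,-.1,0,.1,.2,.4): 
    q=h[(abs(h[:,1]-y0)<.02)]
    print(y0,"overhang x min",q[:,0].min() if len(q) else None,q[:,2].min() if len(q) else None)
E
```

```text
cap_large ray [0.442  0.3488] circ [0.442  0.3549] 0.0235 zmax [-0.0088  0.009   0.0463] 212 mean [0.4421 0.3541]
top_large ray [0.4571 0.204 ] circ [0.4555 0.2039] 0.0534 zmax [-0.0084  0.0268  0.0738] 237 mean [0.4529 0.2001]
cap_small ray [0.4762 0.0808] circ [0.4759 0.0824] 0.0182 zmax [-0.0101  0.0026  0.0387] 128 mean [0.4756 0.0819]
top_small ray [ 0.4417 -0.0678] circ [ 0.4424 -0.0673] 0.0486 zmax [-0.0089  0.0022  0.0629] 208 mean [ 0.44   -0.0664]
tin_large ray [ 0.4794 -0.1993] circ [ 0.4809 -0.1993] 0.0445 zmax [-0.0073  0.0059  0.1373] 166 mean [ 0.4837 -0.2041]
tin_small ray [ 0.4521 -0.3428] circ [ 0.4527 -0.3473] 0.0346 zmax [-0.0081  0.0044  0.1063] 140 mean [ 0.4549 -0.3519]
jigger ray [ 0.3601 -0.1438] circ [ 0.3597 -0.1444] 0.0228 zmax [-0.0082  0.0049  0.0861] 83 mean [ 0.3604 -0.1474]
bitters ray [0.3521 0.1329] circ [0.3534 0.1393] 0.006 zmax [-0.0085  0.0019  0.1005] 19 mean [0.3537 0.1395]
tumbler ray [0.6425 0.2313] circ [0.6471 0.2348] 0.0394 zmax [-0.0083  0.01    0.0896] 120 mean [0.6525 0.2373]
shot ray [ 0.6421 -0.1288] circ [ 0.6427 -0.1288] 0.0245 zma
[... 197 characters left out ...]
c [0.543  0.0175] 0.0178 zmax [-0.0081  0.0018  0.0387] 123 mean [0.5422 0.0177]
green ray [ 0.564  -0.0882] circ [ 0.5649 -0.0881] 0.0182 zmax [-0.0072  0.0024  0.0402] 126 mean [ 0.5641 -0.0878]
pink ray [0.3731 0.0693] circ [0.374  0.0704] 0.0179 zmax [-0.0086  0.0017  0.0398] 127 mean [0.3735 0.0702]
table z -0.0012865983310703655 0.0038629845484781664
-0.3 overhang x min 0.6272509808205086 0.20244893505330008
-0.1 overhang x min 0.6281510845855443 0.5833753815637278
0 overhang x min 0.3077513490867286 0.4634119557799512
0.1 overhang x min 0.601800534998465 0.46551738119318853
0.2 overhang x min 0.6021319094080875 0.4687682969833866
0.4 overhang x min 0.6003000810928448 0.200716688521837
```

```bash
cat >> hv.py <<'E'
P=np.pi
def R(y): return [P,0,y]
def yaw(): return observe()["tcp_rot"][2]
def go(x,y,z,feed=.35,yw=None,mf=None): return move_l([x,y,z],feed,None if yw is None else R(yw),mf)
def up(z=.27,feed=.3):
    p=observe()["eef_pos"]; go(p[0],p[1],z,feed)
def pick(xy,ztcp,y1,y2,op=.07,zt=.24):
    "squeeze along two axes so that the round part is centred on the TCP, then lift"
    gripper_to(op); up(max(zt,observe()["eef_pos"][2]-.0)); go(*xy,zt,.35,y1); go(*xy,ztcp,.25)
    gripper_to(0,25); print("o1",observe()["opening"]); gripper_to(op-.015)
    go(*xy,ztcp,.2,y2); gripper_to(0,40); s=observe(); print("o2",s["opening"],s["grasp_force"],s["eef_pos"],s["time_s"])
def place(xy,ztcp,zt,op,pre=.03):
    up(zt); go(*xy,zt,.3); go(*xy,ztcp+pre,.2)
    f=go(*xy,ztcp-.003,.04,mf=12); s=observe(); print("contact",f,s["eef_pos"],"dz",s["eef_pos"][2]-ztcp,s["ft_force"],s["time_s"])
E
python3 - <<'E'
from hv import *
X=cloud("top",np.load("top0.npz")["d"])
for k,g,h,fl in(("tl",(.4555,.204),.072,.018),("ts",(.4424,-.067),.062,.016)):
    n=near(X,g,.03,h-.008,h+.01);c,r=circ(n);
    p=near(X,c,.046 if k=="tl" else .036,fl-.003,h+.01);print(k,c,r,circ(p))
    if k=="tl":ct=c
gripper_to(.07)
go(.40,-.30,.25,.4,0); go(*ct,.24,.4)
pick(ct,.041,0,P/2)
up(.12)
s=observe();print(s["opening"],s["ft_force"],s["time_s"])
for n in("scene","top"):
    p,_=get_image(n)
    cv2.imwrite(f"pics/{n}1.png",p[:,:,::-1])
E
```

```text
tl [0.45935506 0.2038164 ] 0.018311791121959686 (array([0.45909214, 0.20444997]), 0.04317786544561386)
ts [ 0.44156218 -0.0673636 ] 0.013262338936328888 (array([ 0.44174773, -0.06699075]), 0.03295562043786049)
o1 0.03514398758227327
o2 0.03507893434774237 40.352401816053316 [0.45966849 0.20388815 0.0412955 ] 7.325
0.03492342830508968 [-0.45780425  0.00517121 -2.92237329] 7.7417
```

View pics/scene1.png

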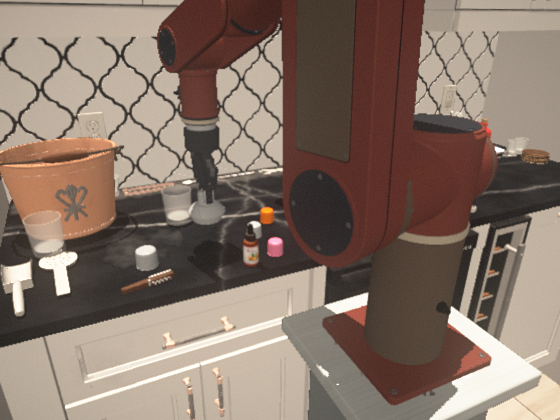

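The strainer top hangs square in the jaws at (207,212). I'll place it now.

```bash
python3 - <<'E'
from hv import *
place((.4809,-.1993),.1583,.26,.06)
s=observe();print(s["opening"])
p,_=get_image("scene");cv2.imwrite("pics/s2.png",p[150:400,250:,::-1])
E
```

```text
contact True [ 0.48017356 -0.19972232  0.15846112] dz 0.00016112454328129355 [-0.26272644 -0.78601963  6.27311198] 11.1667
0.03535755120096374
```

```bash
sed -i 's/gripper_to(op-.015)/gripper_to(op)/' hv.py; python3 - <<'E'
from hv import *
gripper_to(.065); up(.26); s=observe(); print(s["time_s"])
go(.442,.355,.2,.4,P/4)
pick((.442,.3545),.012,P/4,3*P/4,op=.064,zt=.15)
up(.26)
go(.45,.1,.26,.4)
for n in("top","scene"):
    p,d=get_image(n);np.savez(f"{n}3.npz",p=p,d=d);cv2.imwrite(f"pics/{n}3.png",p[:,:,::-1])
print(observe()["opening"],observe()["time_s"])
X=cloud("top",np.load("top3.npz")["d"])
n=near(X,(.4805,-.1997),.03,.18,.2);print(len(n),circ(n) if len(n) else "",n[:,2].max())
n=near(X,(.4805,-.1997),.06,.128,.142);print("flange",circ(n),np.median(n[:,2]))
E
```

```text
12.1083
o1 0.046514349316652166
o2 0.04450521488355681 41.28121787763462 [0.44224045 0.35464836 0.01224954] 17.9333
0.04433859827712697 19.7917
157 (array([ 0.48008478, -0.19807258]), 0.018159443512558937) 0.1938512108927979
flange (array([ 0.48006487, -0.19936548]), 0.04405577853322029) 0.13822355892154492
```

View pics/top3.png

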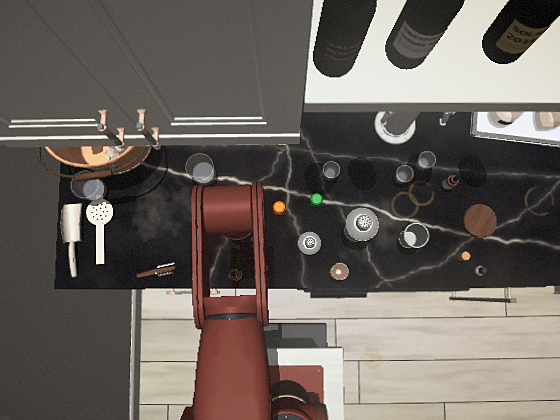

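The large top is seated at (362,224). I'll check how the cap is held.

```bash
python3 - <<'E'
import cv2
p=cv2.imread("pics/scene3.png");cv2.imwrite("pics/s3c.png",cv2.resize(p[60:300,100:420],None,fx=2,fy=2))
E
```

```text
(no output)
```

View pics/s3c.png

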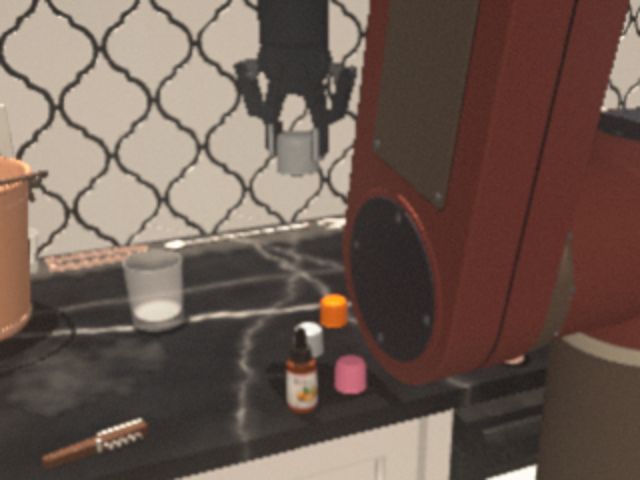

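Cap hangs upright at about (297,152) in the crop. Placing it where the top was released.

```bash
python3 - <<'E'
from hv import *
place((.4803,-.1997),.1693,.27,.06,pre=.04)
E
```

```text
contact True [ 0.4803555  -0.19975553  0.16934746] dz 4.746253911763754e-05 [ 1.72647023 -0.69496276  3.91486575] 22.575
```

```bash
python3 - <<'E'
from hv import *
gripper_to(.065); up(.27)
for f in("top0","top3"):
    X=cloud("top",np.load(f+".npz")["d"])
    for b in(.004,.008): n=near(X,(.453,-.347),.042,.105-b,.105+b);print(circ(n))
go(.4417,-.0672,.2,.4,3*P/4)
pick((.4417,-.0672),.0345,3*P/4,P/4,op=.064,zt=.15)
up(.12)
p,d=get_image("scene");cv2.imwrite("pics/s4.png",cv2.resize(p[100:300,200:480,::-1],None,fx=2,fy=2))
s=observe();print(s["opening"],s["ft_force"],s["time_s"])
E
```

```text
(array([ 0.45329013, -0.34617969]), 0.03423129394650459)
(array([ 0.45266113, -0.34729648]), 0.03458542376756668)
(array([ 0.45315894, -0.34662536]), 0.033789005130529404)
(array([ 0.45333499, -0.3470867 ]), 0.034083977341651917)
o1 0.026477228161981694
o2 0.026156098445099984 39.64356181662879 [ 0.44200238 -0.0673206   0.03474355] 28.3083
0.026058469954418965 [-0.15522381  0.55007292 -1.28360937] 28.7917
```

View pics/s4.png

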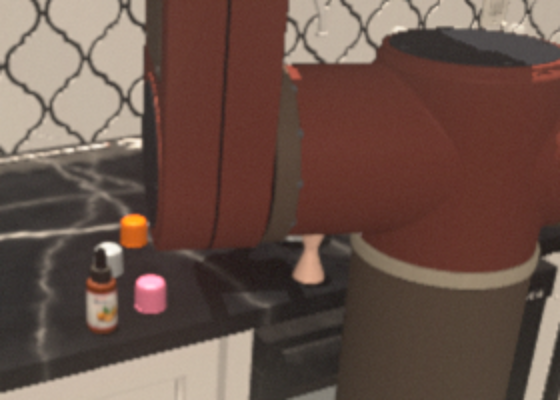

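The arm hides the grasp here, but the readings match a good grip: opening 26 mm and a load of 1.3 N. Placing the small top.

```bash
python3 - <<'E'
from hv import *
place((.4532,-.3467),.1237,.28,.06,pre=.035)
s=observe()["eef_pos"]
gripper_to(.065); up(.28)
go(.4758,.0822,.2,.4,P/4)
pick((.4758,.0822),.008,P/4,3*P/4,op=.06,zt=.12)
up(.28)
p,d=get_image("top");X=cloud("top",d);cv2.imwrite("pics/t5.png",cv2.resize(p[140:300,250:480,::-1],None,fx=3,fy=3))
n=near(X,s,.025,.141,.16);print(circ(n),n[:,2].max());n=near(X,s,.042,.098,.111);print(circ(n))
print(s,observe()["opening"],observe()["ft_force"],observe()["time_s"])
E
```

```text
contact True [ 0.45312373 -0.34775999  0.12405511] dz 0.0003551139807543985 [-1.31090142 -0.88279524  4.77054406] 32.1333
o1 0.034384432906638125
o2 0.034132978793999486 39.973379566249605 [0.47613149 0.08220122 0.00825957] 38.7333
(array([ 0.45291042, -0.34520164]), 0.014170583337545395) 0.15781861306848866
(array([ 0.45263562, -0.34611958]), 0.03441430628299713)
[ 0.45312373 -0.34775999  0.12405511] 0.03412298469442523 [-0.07892725 -0.84591916 -0.7658953 ] 39.8417
```

View pics/t5.png

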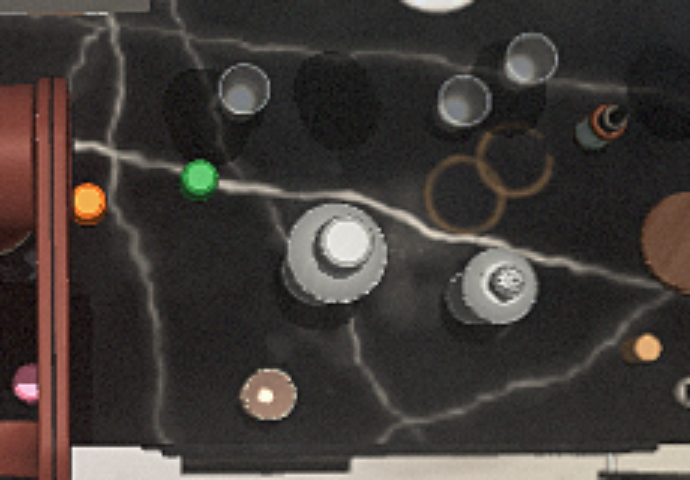

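Large shaker closed at (345,243). The small top is seated in its tin at (500,285). Placing the last cap.

```bash
python3 - <<'E'
from hv import *
place((.453,-.3471),.1313,.28,.06,pre=.04)
E
```

```text
contact True [ 0.45284447 -0.34698469  0.13137428] dz 7.42759952377936e-05 [-0.92427693  1.25599915  6.86107007] 43.2917
```

```bash
python3 - <<'E'
from hv import *
gripper_to(.065); up(.28); go(.45,.1,.28,.3); hold(.5)
p,d=get_image("top");X=cloud("top",d);cv2.imwrite("pics/t6.png",cv2.resize(p[140:300,250:480,::-1],None,fx=3,fy=3))
for k,c,hs in(("L",(.4803,-.1997),(.135,.199)),("S",(.453,-.347),(.105,.158))):
    for h in hs: n=near(X,c,.05 if h<.14 else .03,h-.006,h+.006);print(k,h,circ(n),np.median(n[:,2]))
p,d=get_image("scene");cv2.imwrite("pics/s6.png",cv2.resize(p[100:300,250:480,::-1],None,fx=3,fy=3))
print(observe()["time_s"])
E
```

```text
L 0.135 (array([ 0.47987345, -0.19948894]), 0.043938446789979935) 0.13698255607686494
L 0.199 (array([ 0.48111141, -0.19787748]), 0.022312721237540245) 0.19741413112311879
S 0.105 (array([ 0.45303452, -0.34650645]), 0.03419475629925728) 0.10786301833753797
S 0.158 (array([ 0.45440215, -0.34435228]), 0.017630616202950478) 0.1558444590334559
46.5917
```

View pics/t6.png

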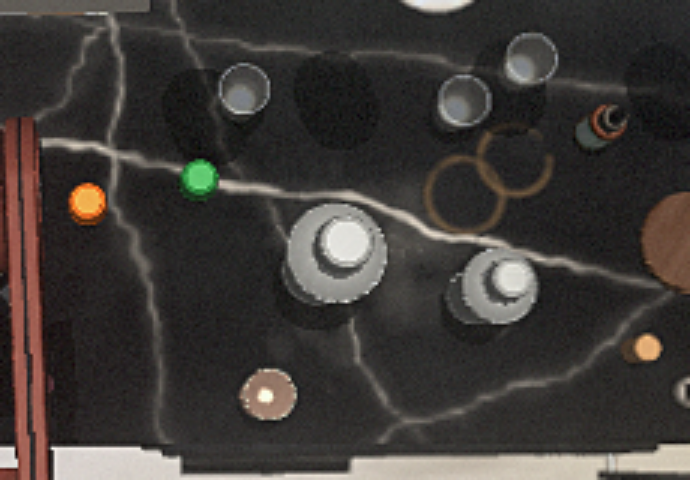

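Both caps sit at the expected heights, at (345,243) and (513,278), and the bystanders have not moved. Handing in.

```bash
python3 -c "
from plant import *
print(job_done())"
```

```text
the job is handed in; nothing more can be done
None
```

Both shakers are closed where they stood, each with its own strainer top and cap at the expected seated height, and the job is handed in at about 47 s; no verdict was returned.

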